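# Lid-switch check on a bench photometer

## Robot

A 6-joint arm with a two-finger parallel gripper is mounted at the origin on a cart in front of the work surface, level with it; the furniture and walls round the work are solid. World frame = base frame: x ahead of the robot, y to its left, z up, the work surface at z = 0. Lengths are in m, angles in rad, forces in N, time in s.
With the tool pointing down it reaches from about 0.35 to 1 m from the base axis. Payload 7.1 kg.
Tool frame: the origin (TCP) lies at the very end of the fingers, on their centre line; the grasp point (between the pads) lies 19 mm behind it; z points along the fingers, y is the line along which they close (so a half turn about z gives the same grasp; the last joint's range is limited). The gripper opens to 85 mm and grips with 20 to 120 N. Pads are 22 mm wide; open, the fingers measure 114 mm over their backs; the gripper's body (76 mm by 85 mm) begins 54 mm behind the grasp point. The pads swing forward as they close: fully open they stand 13 mm farther back than shut.
Start: joints at [1.209, 0.423, 1.63, -0, 1.089, -0.019], TCP at [0.21, 0.589, 0.231] pointing down, gripper open.
Joint ranges: [-3, 3], [-0.9, 2.11], [0.09, 2.58], [-1.31, 4.45], [0.11, 2.69], [-2.54, 2.54]. Speed limits (rad/s): [2.39, 2.39, 3.01, 3.14, 3.14, 3.14].

## Interface

Orientations are given as a rotation vector (axis times angle).
In Python, from cell import arm gives the robot as it stands.
- The arm moves only by the tool servo_tool, never from a script. Its argument "steps" is text: rows parted by semicolons, each of 7 numbers parted by spaces: the shift along the tool's x, y, z in mm, then the turn, a rotation vector about the tool's x, y, z in degrees, then the finger opening in mm, from 0 to 85.4. In form: dx dy dz wx wy wz fingers; .... A call has 1 to 8 rows; each row is the pose to reach, as a shift and turn from the pose commanded when the call began, along the tool's axes at that moment; what a row does not reach only later rows make up. A row lasts 1/12 s, in which the tool goes at most 41.7 mm and 7.16 degrees, less where a joint would pass 70% of its speed; a pose out of reach is approached as far as the arm can. A call with a gripper value outside its range is refused whole. The fingers move at their own pace and stop on an object; "grip_force" is the grip in N (left out, the last holds). Time passes only in rows, so rows that repeat a pose let the fingers close. It gives the time, the measured TCP pose, the force, the opening and the grip force at its end, in the units of the state.
- arm.get_obs(): the state, without advancing time (a new reading comes with each control period).
- arm.get_image(name): name is "scene" or "side" or "wrist"; returns a dict with "color" (480x640x3 uint8, blue, green, red), "z_map" (480x640 float32, m along the optical axis (not along the pixel's ray), 0 where there is no reading), "vertical_fov" (degrees; the focal length in pixels is half the picture's height over the tangent of half this angle, whatever the lens; pixels are square), "cx", "cy" (the principal point, pixels), "world_from_camera" (4x4, takes a point from camera to world coordinates). Camera axes: x right, y up, looking along -z (the intrinsics and any distortion apply to the point x, -y, -z); pixel columns grow to the right and rows downward; lengths in m; the calibration is good to about 2 mm. The wrist camera is an equidistant fisheye: a pixel r from the principal point sees the ray r / f radians off the axis. A picture is of the moment at which its call begins.
- arm.finish_job(): hands the job in; it is judged then, once.
Trained networks look in the newest picture that a camera, given by its name, has taken for a name from the list of things; names that differ only in an ending like _2 or _b are one class to them, and where a whole thing is asked for, a point or a joint stands for the part that bears it (a point fixed in the world has none). Each returns a list of dicts, best first, with "confidence" (0 to 1); they miss things now and then, are a little off and sometimes report something else, mostly with a low value. They report only what shows in the picture. A call takes as long as a camera call.
- arm.boxes_of(camera, query): "bbox" ([centre column, centre row, width, height] in pixels, round what is visible of it).
- arm.pinpoint(camera, query): "point" ([row, column] in pixels: a listed point, or the origin of a listed thing).
The state is a dict: "t": time; "q": joint angles; "joint_vel": joint speeds; "joint_efforts": joint torques, N m; "ee_pos": TCP position; "orientation": TCP orientation; "ft_force": force on the tool from outside, world axes, zero at the start; "wrist_torque": the same for the moment, N m; "finger_gap": opening from 0.0 (shut) to 1.0 (fully open); "finger_force": force on a finger pad.
Only numpy, scipy, OpenCV 4.12 (cv2) and the standard library are available. Lean on these libraries where they do the work, as an engineer would, in place of code of your own. Each camera call takes 0.05 s, during which the arm holds its last target. There are 200 camera calls.

## Task

Set up the bench photometer for its lid-switch check. First turn the lamp's knurled lock ring clockwise (seen from above) up to its stop, so that its tab points at the line on the small post, because the lamp may only be fired locked in. Then lift the sprung sample lid by its handle until its pointer stands in line with the index clip on the scale arc, and finish while holding it there, still and not let go, leaving the tube rack, tubes, beaker and timer beside the instrument as they stand.

Things in the scene. Friction and masses are not known exactly. Their poses are not given: they have to be found in the camera images.
- photometer: Fixed off-white bench instrument, 300 deep (x) x 344 wide (y) mm, deck 90 mm above the bench. Origin: under its middle, on the bench; its x points to its back, y to its left, z up; its sloping display panel is the front (-x). On the deck: a sample compartment with a grey lid on the left (+y), a lamp tower with a lock ring on the right (-y). It stands turned by up to 0.25 rad.
- ring (a joint): Angle of the lock ring, rad: grows clockwise seen from above, 1.05 = locked, against its stop; it starts unlocked, between 0 and 0.3. It stays where it is left; turning it takes about 0.12 N m.
- ring_grip (a point): Point on the vertical axis of the captive knurled lock ring, at half height of where to grip. Ring: dark steel, 54 mm outer diameter, 24 mm high, from 14 mm below to 10 mm above this point; its underside is 25 mm above the deck. The grey lamp head, 39 mm in diameter, stands up through it to 22 mm above this point. Fingers can close across any diameter that keeps clear of the tab.
- ring_tab (a point): Outer end of the tab on the lock ring, on its upper face: 10 mm wide, 9 mm high, reaching 45 mm from the ring's axis, with a fine white line. When locked it points straight to the instrument's front (its -x), at the post.
- locked_post (a point): Top of the small grey post (12 x 10 mm, 18 mm high) on the deck in front of the ring, 54 mm from its axis, with the dark locked line.
- lid (a joint): Angle of the sample lid, rad: 0 = shut (the start), grows as the lid opens, at most 1.25. A torsion spring shuts it: 0.35 N m at 0 and 0.5 N m more per radian; its weight adds up to about 0.2 N m.
- lid_hinge (a point): Point on the lid's hinge line, 112 mm above the bench; the line runs along this frame's x (instrument front to back). The lid lies to its +y side when shut; opening turns it about +x, so that its +y edge rises.
- hood: The grey sheet hood that is the lid, 140 (x) x 144 (y) mm, with the handle on it. Origin on the hinge line; at lid angle 0 its axes are those of the instrument; its y runs from the hinge to the handle edge and tilts up with the lid. The top face lies 18 mm above the origin (hood z), its free edge at y = 150 mm.
- lid_grip (a point): Middle of the lid handle's bar: a round steel bar 10 mm thick, along x, 84 mm long between two posts, 36 mm above the lid's top; at y = 135, z = 54 mm in the hood's frame, thus 145 mm from the hinge line. Moves with the lid.
- pointer_tip (a point): Tip of the black pointer needle fixed on the front end of the lid's shaft, 91 mm from the hinge line; it lies level when the lid is shut and turns with the lid.
- index_line (a point): Inner end of the dark line on the steel index clip, 95 mm from the hinge line, just beyond the pointer's tip circle. The clip (10 mm wide along the arc) is clamped at the rim of the aluminium scale arc in front of the lid and cannot be shifted. This frame's y points from the hinge line out through the clip: the lid is right when the hood's y is parallel to it.
- index (a joint): Angle at which the index clip is clamped, rad, on the same zero and sense as the lid's angle (0.45 to 0.75): the angle that the lid has to be held at.
- rack: Bystander: tube rack, 190 x 62 x 62 mm, on the bench to the right of the instrument; origin under its middle.
- sample0: Bystander: capped tube, 19 x 102 mm, standing in the rack; origin at its foot.
- sample1: Bystander: capped tube, 19 x 102 mm, standing in the rack; origin at its foot.
- sample2: Bystander: capped tube, 19 x 102 mm, standing in the rack; origin at its foot.
- beaker: Bystander: glass beaker, 61 x 68 mm, on the bench to the left of the instrument; origin under its middle.
- timer: Bystander: white timer, 66 x 62 x 19 mm, lying to the left of the instrument; origin under its middle.

How it is judged:
On the way, in this order (a step that is already met when the one before it is completed fails the run):
1. the lock ring is turned to its locked mark (value of joint ring above 0.98 rad), for 0.2 s.
2. the lid is raised by the gripper to the index (angle between the y axis of hood and the y axis of index_line, either way round below 0.06 rad and contact force between the fingers and hood above 1.5 N), for 0.3 s.
At the end, for the whole second after the job is handed in: The lock ring stands within 0.07 rad (4 degrees) of its locked stop; the lid is still and within 0.06 rad (3.4 degrees) of the index clip's angle; the gripper's fingers hold it there (contact force over 1.5 N) and none of the loose things props it (all of step 2 and value of joint ring above 0.98 rad and velocity of joint lid between -0.08 and 0.08 rad/s and contact force between hood and rack below 0.1 N and contact force between hood and sample0 below 0.1 N and contact force between hood and sample1 below 0.1 N and contact force between hood and sample2 below 0.1 N and contact force between hood and beaker below 0.1 N and contact force between hood and timer below 0.1 N); the arm keeps its last pose, push and grip.
It fails at once if a bystander beside the instrument is shifted or knocked over (distance of any of rack, beaker, timer from where it was at the start of the episode above 0.03 m or angle between any of sample0, sample1, sample2, beaker's own z axis and vertical above 0.5 rad or distance of any of sample0, sample1, sample2 from where it was at the start of the episode above 0.04 m).
It also fails if it takes over 48 s, if anything falls off the work surface, if the arm or the gripper's body presses on something with over 40 N, if the wrist force passes 120 N, or if a joint passes its speed limit or range.

## Working session

There is one attempt and no reset: what is moved stays moved. The work goes in short steps, Python scripts to look and compute and a tool call to move; the robot and the scene stay as the last step left them, time stands still between calls to the robot, and variables do not carry over. Pictures are saved under pics/ and viewed, at most 10 in all, crops included, and the job is handed in when it is done.

Besides the shell and the picture viewer there is one more tool, called as a command line: name --argument value ..., lists and objects as JSON in quotes. servo_tool: Moves the arm, as the interface text tells. Its arguments: {"type":"object","properties":{"steps":{"type":"string"},"grip_force":{"type":"number"}},"required":["steps"]}

```bash
mkdir -p pics
cat > h.py <<'E'
import numpy as np, cv2
from scipy.spatial.transform import Rotation as R
from cell import arm
def pix2w(im,row,col,win=2,z=None):
    H,W=im["z_map"].shape; f=H/2/np.tan(np.radians(im["vertical_fov"])/2)
    r0,c0=int(round(row)),int(round(col))
    d=im["z_map"][max(0,r0-win):r0+win+1,max(0,c0-win):c0+win+1]; d=d[d>0]
    d=np.median(d) if len(d) else np.nan
    x=(col-im["cx"]);y=(row-im["cy"])
    if im.get("fish"):
        r=np.hypot(x,y); th=r/f; s=np.tan(th)/max(r,1e-9); v=np.array([x*s,-y*s,-1])
    else: v=np.array([x/f,-y/f,-1])
    T=im["world_from_camera"]
    if z is not None:
        w=T[:3,:3]@v; return T[:3,3]+w*(z-T[2,3])/w[2]
    return (T@np.append(v*d,1))[:3]
def get(n):
    im=arm.get_image(n); im["fish"]=(n=="wrist"); return im
E
python3 - <<'E'
from h import *
o=arm.get_obs(); print(o["t"],o["ee_pos"],o["orientation"])
for c in ["scene","side"]:
    im=get(c); cv2.imwrite(f"pics/{c}0.png",im["color"])
    print(c,im["world_from_camera"][:3,3].round(2))
    for q in ["ring_grip","ring_tab","locked_post","lid_hinge","lid_grip","pointer_tip","index_line","photometer","rack","beaker","timer"]:
        for p in arm.pinpoint(c,q)[:1]:
            print(q,round(p["confidence"],2),np.round(p["point"]),pix2w(im,*p["point"]).round(3))
print(arm.get_obs()["t"])
E
```

```text
0.0 [0.20985821 0.58811564 0.23051169] [-5.35819279e-01 -3.09526151e+00  2.44632125e-03]
scene [-0.13 -0.71  0.91]
ring_grip 0.81 [272. 398.] [ 0.565 -0.183  0.143]
ring_tab 0.74 [288. 402.] [ 0.553 -0.205  0.123]
locked_post 0.73 [289. 380.] [ 0.546 -0.154  0.092]
lid_hinge 0.94 [253. 359.] [ 0.576 -0.069  0.118]
lid_grip 0.84 [205. 321.] [0.596 0.063 0.168]
pointer_tip 0.77 [251. 302.] [0.503 0.03  0.11 ]
index_line 0.59 [237. 307.] [0.503 0.01  0.159]
photometer 0.9 [292. 361.] [ 0.514 -0.133  0.09 ]
rack 0.85 [366. 442.] [ 0.501 -0.347  0.057]
beaker 0.59 [272. 398.] [ 0.565 -0.183  0.143]
timer 0.69 [251. 260.] [0.508 0.188 0.017]
side [ 0.48 -0.75  1.19]
ring_grip 0.82 [298. 336.] [ 0.582 -0.186  0.152]
ring_tab 0.68 [312. 324.] [ 0.552 -0.202  0.123]
locked_post 0.89 [304. 311.] [ 0.525 -0.171  0.108]
lid_hinge 0.97 [263. 330.] [ 0.585 -0.07   0.116]
lid_grip 0.57 [210. 322.] [0.601 0.19  0.006]
pointer_tip 0.66 [239. 291.] [0.496 0.019 0.115]
index_line 0.66 [207. 330.] [0.604 0.066 0.169]
photometer 0.97 [288. 329.] [ 0.571 -0.153  0.143]
rack 0.81 [380. 328.] [ 0.539 -0.339  0.059]
beaker 0.64 [207. 334.] [0.616 0.064 0.168]
timer 0.59 [209. 296.] [0.523 0.196 0.016]
1.2
```

Run:
```python
import cv2
a=cv2.imread("pics/scene0.png")[170:400,220:520];cv2.imwrite("pics/s1.png",cv2.resize(a,None,fx=2.6,fy=2.6,interpolation=2))
a=cv2.imread("pics/side0.png")[180:400,220:480];cv2.imwrite("pics/s2.png",cv2.resize(a,None,fx=2.7,fy=2.7,interpolation=2))
```

```text
(no output)
```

View pics/s1.png

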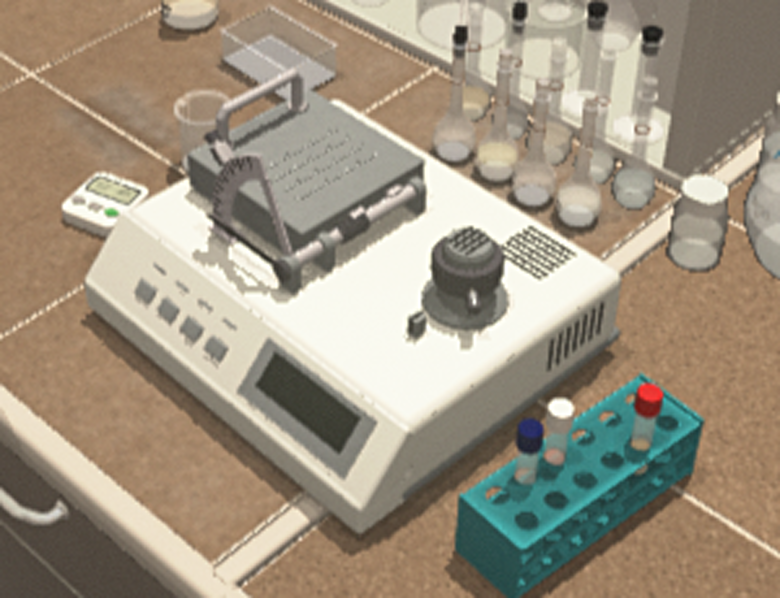

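View pics/s2.png

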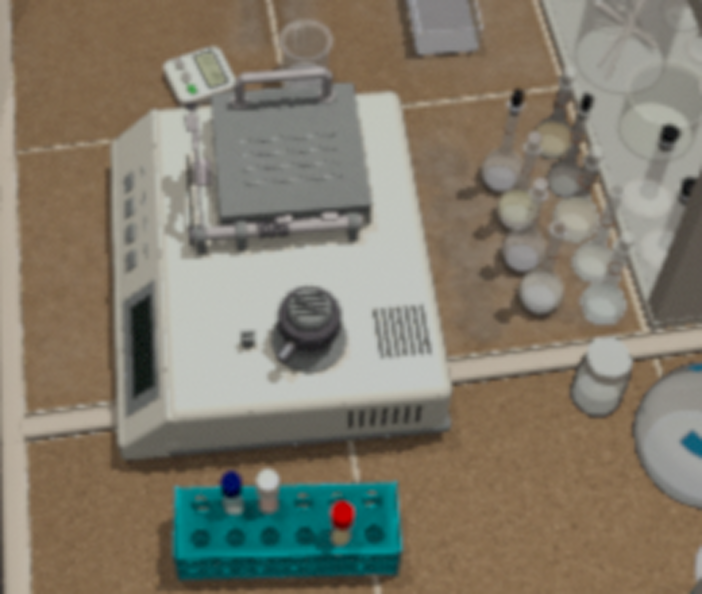

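The scene view shows the ring at about crop (468,262), its tab toward (475,298) and the post at (417,322). The lid handle is at (260,95) and the index clip is on the arc near (215,150). The side view agrees. Next I get the yaw and centres from the depth maps.

```bash
cat >> h.py <<'E'
def cloud(im):
    H,W=im["z_map"].shape; f=H/2/np.tan(np.radians(im["vertical_fov"])/2)
    c,r=np.meshgrid(np.arange(W),np.arange(H)); x=c-im["cx"];y=r-im["cy"];d=im["z_map"]
    s=1/f
    if im["fish"]:
        q=np.hypot(x,y)+1e-9; s=np.tan(np.minimum(q/f,1.4))/q
    P=np.stack([x*s*d,-y*s*d,-d],-1); T=im["world_from_camera"]
    return P@T[:3,:3].T+T[:3,3]
E
python3 - <<'E'
from h import *
for c in ["scene","side"]:
    im=get(c); P=cloud(im); v=im["z_map"]>0
    m=v&(abs(P[...,2]-.13)<.005)&(P[...,0]>.45)&(P[...,0]<.75)&(abs(P[...,1]-0.0)<.1)
    m=cv2.morphologyEx(m.astype(np.uint8),cv2.MORPH_OPEN,np.ones((3,3)))>0
    r=cv2.minAreaRect((P[m][:,:2]*1000).astype(np.float32)); print(c,"lid",r,m.sum())
    for lo,hi in [(.145,.158),(.132,.143)]:
        m=v&(P[...,2]>lo)&(P[...,2]<hi)&(np.hypot(P[...,0]-.575,P[...,1]+.18)<.06)
        print("head",m.sum(),cv2.minEnclosingCircle((P[m][:,:2]*1000).astype(np.float32)))
    m=v&(P[...,2]>.16)&(P[...,2]<.18)&(abs(P[...,1]-.06)<.06)&(P[...,0]>.5)&(P[...,0]<.7)
    r=cv2.minAreaRect((P[m][:,:2]*1000).astype(np.float32)); print("bar",r,m.sum(),P[m][:,2].max())
    m=v&(P[...,2]>.085)&(P[...,2]<.095)&(P[...,0]>.3)&(P[...,0]<.8)&(abs(P[...,1]+.05)<.25)
    print("deck",cv2.minAreaRect((P[m][:,:2]*1000).astype(np.float32)),np.median(P[m][:,2]))
o=arm.get_obs();M=R.from_rotvec(o["orientation"]).as_matrix();print(M.round(3),o["t"])
E
```

```text
scene lid ((589.8999633789062, 9.924400329589844), (147.91920471191406, 143.70309448242188), 86.9544448852539) 2288
head 221 ((580.209716796875, -172.8858642578125), 20.5809268951416)
head 240 ((580.3663940429688, -174.218017578125), 28.8344783782959)
bar ((558.8472290039062, 51.20427703857422), (147.63328552246094, 46.5634880065918), 24.2688045501709) 198 0.179582583740293
deck ((575.5208740234375, -102.55747985839844), (403.6348571777344, 255.65484619140625), 86.68091583251953) 0.0892857275109723
side lid ((588.067626953125, 10.863700866699219), (149.1688232421875, 139.57952880859375), 87.10737609863281) 2396
head 194 ((579.392333984375, -173.36593627929688), 19.558212280273438)
head 202 ((579.49853515625, -174.07107543945312), 28.147045135498047)
bar ((560.3743896484375, 52.54566192626953), (145.00840759277344, 46.15929412841797), 23.801477432250977) 150 0.1796458800999452
deck ((574.1713256835938, -68.26115417480469), (339.5955505371094, 257.401123046875), 87.15784454345703) 0.09021501786942432
[[-0.942  0.336 -0.   ]
 [ 0.336  0.942 -0.   ]
 [ 0.    -0.    -1.   ]] 1.3
```

servo_tool --steps "-605 -594 0 0 0 115 85;-605 -594 0 0 0 115 85;-605 -594 0 0 0 115 85;-605 -594 0 0 0 115 85;-605 -594 0 0 0 115 85;-605 -594 0 0 0 115 85;-605 -594 0 0 0 115 85;-605 -594 0 0 0 115 85"

```text
t: 1.97
ee_pos: [0.356, 0.287, 0.2316]
orientation: [1.961, 2.454, 0.001]
ft_force: [0.6, 0.6, -0.6]
finger_gap: 0.997
finger_force: 0.0
```

```bash
cat >> h.py <<'E'
def rel(p,yaw,tilt=0,show=True):
    """tool target: tip p, tool y at world angle yaw(deg), tool down, then turned tilt deg about tool x"""
    o=arm.get_obs(); M=R.from_rotvec(o["orientation"]); a=np.radians(yaw)
    y=np.array([np.cos(a),np.sin(a),0]); z=np.array([0,0,-1.]); x=np.cross(y,z)
    T=R.from_matrix(np.stack([x,y,z],1))*R.from_euler("x",tilt,degrees=True)
    d=M.inv().apply(np.array(p)-o["ee_pos"])*1000; w=(M.inv()*T).as_rotvec(degrees=True)
    print("t",round(o["t"],2),"pos",o["ee_pos"].round(4),"rel",d.round(1),w.round(1),"F",o["ft_force"].round(1),"gap",round(o["finger_gap"]*85.4,1),"q",np.round(o["q"],2))
E
python3 -c "
from h import *
rel([.58,-.174,.22],-45)"
```

```text
t 1.97 pos [0.356  0.287  0.2316] rel [-499.   116.8   11.5] [ 0.  -0.  57.7] F [ 0.6  0.6 -0.6] gap 85.1 q [ 0.65  0.17  1.99 -0.    0.98  0.43]
```

servo_tool --steps "-499 117 11 0 0 58 70;-499 117 11 0 0 58 70;-499 117 11 0 0 58 70;-499 117 11 0 0 58 70;-499 117 11 0 0 58 70;-499 117 11 0 0 58 70;-499 117 11 0 0 58 70;-499 117 11 0 0 58 70"

```text
t: 2.63
ee_pos: [0.5036, -0.0123, 0.2244]
orientation: [2.898, 1.212, 0.001]
ft_force: [1.5, 0.9, -0.1]
finger_gap: 0.821
finger_force: 0.0
```

```bash
python3 -c "
from h import *
rel([.58,-.174,.22],-45)"
```

```text
t 2.63 pos [ 0.5036 -0.0123  0.2244] rel [-61.5 167.9   4.4] [ 0.  -0.   0.4] F [ 1.5  0.9 -0.1] gap 70.1 q [-0.05  0.25  1.9   0.    0.99  0.73]
```

servo_tool --steps "-61 168 4 0 0 0 70;-61 168 4 0 0 0 70;-61 168 4 0 0 0 70;-61 168 4 0 0 0 70;-61 168 4 0 0 0 70;-61 168 4 0 0 0 70;-61 168 4 0 0 0 70"

```text
t: 3.22
ee_pos: [0.5804, -0.1711, 0.2197]
orientation: [-2.894, -1.219, 0.001]
ft_force: [-0.4, 0.0, -1.3]
finger_gap: 0.824
finger_force: 0.0
```

Run:
```python
from h import *
rel([.58,-.174,.112],-45)
im=get("wrist"); cv2.imwrite("pics/w1.png",im["color"])
for q in ["ring_grip","ring_tab","locked_post","index_line","pointer_tip","lid_grip"]:
    for p in arm.pinpoint("wrist",q)[:1]: print(q,round(p["confidence"],2),np.round(p["point"]),pix2w(im,*p["point"]).round(3))
P=cloud(im); v=im["z_map"]>0
for lo,hi in [(.145,.158),(.132,.143)]:
    m=v&(P[...,2]>lo)&(P[...,2]<hi)&(np.hypot(P[...,0]-.58,P[...,1]+.174)<.04)
    print(m.sum(),cv2.minEnclosingCircle((P[m][:,:2]*1000).astype(np.float32)))
```

```text
t 3.22 pos [ 0.5804 -0.1711  0.2197] rel [ -2.3   1.9 107.7] [-0.1  0.   0.7] F [-0.4  0.  -1.3] gap 70.3 q [-0.31  0.41  1.68  0.    1.05  0.47]
ring_tab 0.88 [305. 320.] [ 0.537 -0.218  0.089]
locked_post 0.69 [283. 267.] [ 0.528 -0.17   0.107]
index_line 0.77 [168.  24.] [ 0.361  0.122 -0.001]
pointer_tip 0.84 [140.  65.] [0.505 0.017 0.126]
2744 ((581.4596557617188, -171.9254913330078), 19.41953468322754)
2499 ((581.5169677734375, -172.04368591308594), 28.393857955932617)
```

View pics/w1.png

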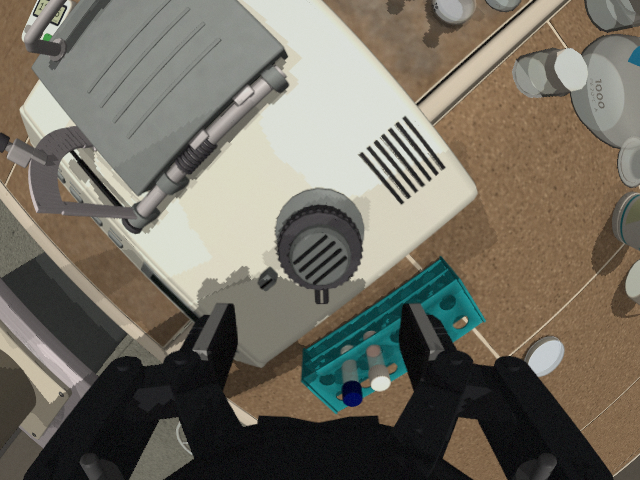

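The wrist view shows the ring centred at (320,250) between the fingers. The tab is at (321,296), square to the closing line, and the post is at (267,279). I descend and grip.

servo_tool --steps "-1 1.6 40 0 0 0.5 70;-1 1.6 75 0 0 0.5 70;-1 1.6 107 0 0 0.5 70;-1 1.6 107 0 0 0.5 70;-1 1.6 107 0 0 0.5 45;-1 1.6 107 0 0 0.5 45;-1 1.6 107 0 0 0.5 45;-1 1.6 107 0 0 0.5 45" --grip_force 60

```text
t: 4.23
ee_pos: [0.5811, -0.1723, 0.1142]
orientation: [-2.899, -1.209, -0.0]
ft_force: [-2.3, 3.9, -4.5]
finger_gap: 0.607
finger_force: 65.8
```

```bash
python3 -c "
from h import *
rel([.581,-.1725,.112],-93)
o=arm.get_obs();print(o['finger_force'],o['wrist_torque'])"
```

```text
t 4.23 pos [ 0.5811 -0.1723  0.1142] rel [-0.2  0.1  2.2] [-0.  -0.  48.3] F [-2.3  3.9 -4.5] gap 51.9 q [-0.31  0.55  1.74  0.    0.85  0.47]
65.79384326934814 [0.62678465 0.46460322 0.16106459]
```

servo_tool --steps "0 0 0 0 0 7 45;0 0 0 0 0 14 45;0 0 0 0 0 21 45;0 0 0 0 0 28 45;0 0 0 0 0 35 45;0 0 0 0 0 41 45;0 0 0 0 0 45 45;0 0 0 0 0 45 45"

```text
t: 4.9
ee_pos: [0.5812, -0.1727, 0.1142]
orientation: [-3.142, -0.003, -0.001]
ft_force: [-3.5, 3.6, -3.4]
finger_gap: 0.609
finger_force: 66.3
```

Run:
```python
from h import *
rel([.581,-.1725,.112],-93)
o=arm.get_obs();print(o['finger_force'],o['wrist_torque'])
im=get("wrist");cv2.imwrite("pics/w2.png",cv2.resize(im["color"][200:360,200:440],None,fx=3,fy=3))
im=get("scene")
```

```text
t 4.9 pos [ 0.5812 -0.1727  0.1142] rel [-0.2 -0.2  2.2] [-0.  -0.   3.1] F [-3.5  3.6 -3.4] gap 52.0 q [-0.31  0.55  1.74  0.    0.85  1.26]
66.27207040786743 [ 0.42426337  0.55577236 -0.17929663]
```

View pics/w2.png

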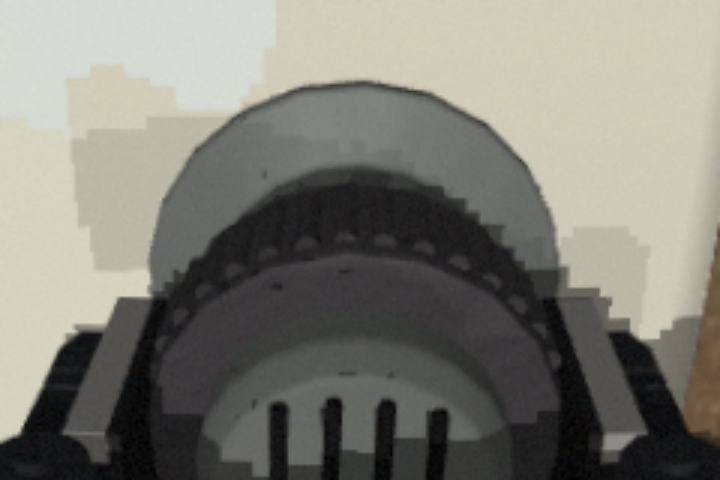

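The ring is held and turned, with slots straight in view; the tab is hidden below the crop. I continue gently until the torque shows the stop.

servo_tool --steps "0 0 0 0 0 2 45;0 0 0 0 0 4 45;0 0 0 0 0 4 45"

```text
t: 5.25
ee_pos: [0.5812, -0.1727, 0.1141]
orientation: [-3.14, 0.101, -0.0]
ft_force: [-4.9, 3.3, -0.4]
finger_gap: 0.607
finger_force: 66.7
```

Run:
```python
from h import *
rel([.581,-.1725,.112],-93)
o=arm.get_obs();print(o['finger_force'],o['wrist_torque'],o["joint_efforts"])
```

```text
t 5.25 pos [ 0.5812 -0.1727  0.1141] rel [-0.2 -0.2  2.1] [-0.  -0.  -0.7] F [-4.9  3.3 -0.4] gap 51.9 q [-0.31  0.55  1.74  0.    0.85  1.33]
66.71552181243896 [ 0.49095198  0.74350031 -0.12380667] [ -0.96046507 -58.57110143 -26.09300852  -0.45294335  -1.51216451
   0.29789996]
```

servo_tool --steps "0 0 0 0 0 2 45;0 0 0 0 0 4 45;0 0 0 0 0 4 45"

```text
t: 5.5
ee_pos: [0.5812, -0.1728, 0.1142]
orientation: [3.134, -0.201, -0.0]
ft_force: [-5.2, 4.0, 0.2]
finger_gap: 0.608
finger_force: 66.7
```

Run:
```python
from h import *
rel([.581,-.1725,.112],-93)
o=arm.get_obs();print(o['finger_force'],o['wrist_torque'],o["joint_efforts"])
```

```text
t 5.5 pos [ 0.5812 -0.1728  0.1142] rel [-0.3 -0.3  2.2] [ 0.1  0.  -4.3] F [-5.2  4.   0.2] gap 52.0 q [-0.31  0.55  1.74 -0.    0.85  1.39]
66.730295419693 [0.75244052 0.64890818 2.49926762] [ -4.14932281 -58.59608889 -26.07133448   1.08530581  -1.50705915
   3.00488792]
```

The torque jumped to 2.5 N m, so the ring is at its stop. I hold briefly, release and rise.

servo_tool --steps "0 0 0 0 0 -1 45;0 0 0 0 0 -1 45;0 0 0 0 0 -1 75;0 0 0 0 0 -1 75;0 0 0 0 0 -1 75;0 0 -30 0 0 -1 75;0 0 -70 0 0 -3 75;0 0 -105 0 0 -4 75"

```text
t: 6.17
ee_pos: [0.5817, -0.1732, 0.22]
orientation: [3.14, -0.099, 0.001]
ft_force: [1.6, 0.3, -0.4]
finger_gap: 0.878
finger_force: 0.0
```

Run:
```python
from h import *
rel([.6,.061,.21],-93)
im=get("wrist"); cv2.imwrite("pics/w3.png",im["color"])
for q in ["ring_tab","locked_post","lid_grip"]:
    for p in arm.pinpoint("wrist",q)[:1]: print(q,round(p["confidence"],2),np.round(p["point"]),pix2w(im,*p["point"]).round(3))
for p in arm.pinpoint("scene","ring_tab"): print(p)
```

```text
t 6.17 pos [ 0.5817 -0.1732  0.22  ] rel [   3.4 -234.9   10. ] [ 0.  -0.  -0.6] F [ 1.6  0.3 -0.4] gap 75.0 q [-0.31  0.41  1.68 -0.    1.05  1.33]
ring_tab 0.67 [302. 315.] [ 0.539 -0.168  0.123]
locked_post 0.7 [302. 321.] [ 0.539 -0.172  0.124]
lid_grip 0.91 [269.   6.] [0.592 0.063 0.167]
{'point': [285.7, 386.8], 'confidence': 0.63}
```

View pics/w3.png

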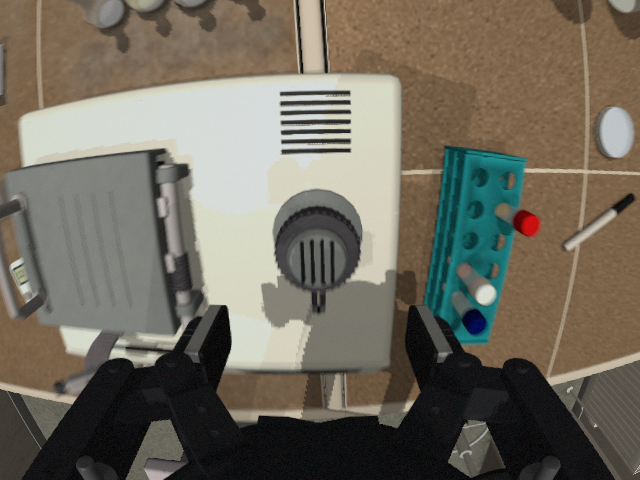

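The tab at (318,300) now points straight to the instrument's front at the post, so the ring is locked. Next I move to the handle.

servo_tool --steps "-1 -235 5 0 0 -0.6 75;-1 -235 5 0 0 -0.6 75;-1 -235 5 0 0 -0.6 75;-1 -235 5 0 0 -0.6 75;-1 -235 5 0 0 -0.6 75;-1 -235 5 0 0 -0.6 75;-1 -235 5 0 0 -0.6 75;-1 -235 5 0 0 -0.6 75"

```text
t: 7.08
ee_pos: [0.5947, 0.0632, 0.2114]
orientation: [3.14, -0.081, -0.004]
ft_force: [1.1, -0.7, -0.4]
finger_gap: 0.877
finger_force: 0.0
```

Run:
```python
from h import *
rel([.593,.064,.147],-93)
im=get("wrist"); cv2.imwrite("pics/w4.png",im["color"])
for q in ["lid_grip","pointer_tip","index_line","lid_hinge"]:
    for p in arm.pinpoint("wrist",q)[:2]: print(q,round(p["confidence"],2),np.round(p["point"]),pix2w(im,*p["point"]).round(4))
P=cloud(im); v=im["z_map"]>0
m=v&(P[...,2]>.163)&(P[...,2]<.176)&(abs(P[...,0]-.593)<.06)&(abs(P[...,1]-.064)<.025)
r=cv2.minAreaRect((P[m][:,:2]*1000).astype(np.float32)); print("bar",r,m.sum())
h=v&(abs(P[...,2]-.13)<.005)&(abs(P[...,0]-.59)<.1)&(abs(P[...,1])<.1)
print("lid",cv2.minAreaRect((P[h][:,:2]*1000).astype(np.float32)))
```

```text
t 7.08 pos [0.5947 0.0632 0.2114] rel [-1.6 -0.8 64.4] [0.  0.2 0. ] F [ 1.1 -0.7 -0.4] gap 74.9 q [ 0.09  0.41  1.71 -0.    1.03  1.71]
lid_grip 0.64 [279. 312.] [0.5943 0.0671 0.1692]
index_line 0.97 [409. 404.] [0.5049 0.0137 0.1818]
index_line 0.65 [245. 494.] [ 0.5932 -0.0581  0.1284]
lid_hinge 0.8 [243. 495.] [ 0.5943 -0.0583  0.1285]
bar ((593.5421142578125, 67.60562133789062), (10.063292503356934, 89.37966918945312), 87.11892700195312) 2598
lid ((581.3258666992188, 9.25018310546875), (148.53720092773438, 158.8020782470703), 87.34110260009766)
```

View pics/w4.png

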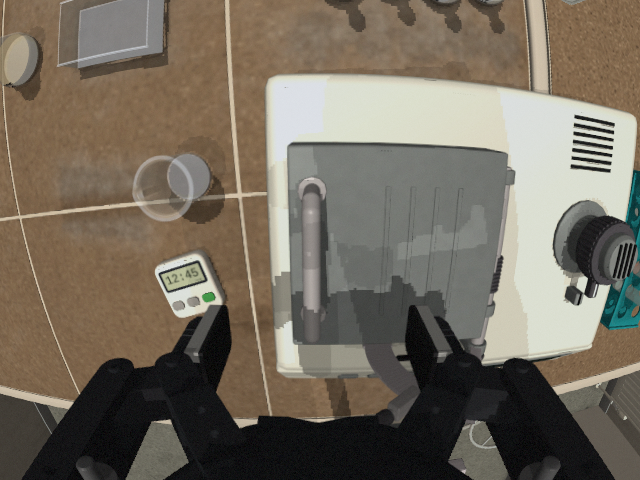

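The handle bar runs vertically near columns 300–325 of the wrist view. The beaker and timer are well clear. The index clip is at about (404,409). I descend, grip the bar, and measure the index.

servo_tool --steps "-1 -4.5 30 0 0 0 75;-1 -4.5 64 0 0 0 75;-1 -4.5 64 0 0 0 75;-1 -4.5 64 0 0 0 0;-1 -4.5 64 0 0 0 0;-1 -4.5 64 0 0 0 0;-1 -4.5 64 0 0 0 0;-1 -4.5 64 0 0 0 0" --grip_force 80

```text
t: 8.0
ee_pos: [0.5957, 0.0662, 0.1507]
orientation: [-3.14, 0.086, -0.004]
ft_force: [-0.3, 0.3, 0.8]
finger_gap: 0.171
finger_force: 0.0
```

```bash
cat >> h.py <<'E'
yaw=-.051; X=np.array([np.cos(yaw),np.sin(yaw),0]); Y=np.array([-np.sin(yaw),np.cos(yaw),0])
HG=np.array([.5866,-.0672,.112])
def ang(im,row,col,xo=-.086):
    f=240/np.tan(np.radians(im["vertical_fov"])/2); x=col-im["cx"];y=row-im["cy"]; s=1/f
    if im["fish"]: r=np.hypot(x,y); s=np.tan(r/f)/r
    T=im["world_from_camera"]; v=T[:3,:3]@[x*s,-y*s,-1]; c=T[:3,3]
    p=c+v*((HG+xo*X-c)@X)/(v@X)-HG
    return np.arctan2(p[2],p@Y), np.hypot(p[2],p@Y)
E
python3 - <<'E'
from h import *
rel([.5935,.0676,.147],-93)
print(arm.get_obs()["finger_force"])
for c in ["wrist","scene","side"]:
    im=get(c)
    if c=="scene": cv2.imwrite("pics/s3.png",cv2.resize(im["color"][200:300,260:380],None,fx=6,fy=6,interpolation=2))
    for q in ["pointer_tip","index_line"]:
        for p in arm.pinpoint(c,q)[:2]: print(c,q,round(p["confidence"],2),np.round(p["point"]),np.round(ang(im,*p["point"]),3),pix2w(im,*p["point"]).round(3))
E
```

```text
t 8.0 pos [0.5957 0.0662 0.1507] rel [-2.3 -1.3  3.7] [-0.  -0.1 -0.1] F [-0.3  0.3  0.8] gap 14.6 q [ 0.09  0.49  1.75 -0.    0.91  1.72]
0.0
wrist index_line 0.51 [332. 622.] [-2.85  0.17] [ 0.528 -0.17   0.107]
scene pointer_tip 0.88 [252. 301.] [-0.095  0.098] [0.502 0.031 0.107]
scene pointer_tip 0.51 [285. 382.] [2.755 0.152] [ 0.557 -0.152  0.094]
scene index_line 0.56 [234. 306.] [0.578 0.094] [0.5   0.011 0.168]
side pointer_tip 0.86 [238. 290.] [2.049 0.478] [0.494 0.039 0.092]
side index_line 0.5 [228. 287.] [2.057 0.6  ] [0.491 0.073 0.091]
side index_line 0.42 [209. 322.] [2.166 1.634] [0.584 0.06  0.173]
```

View pics/s3.png

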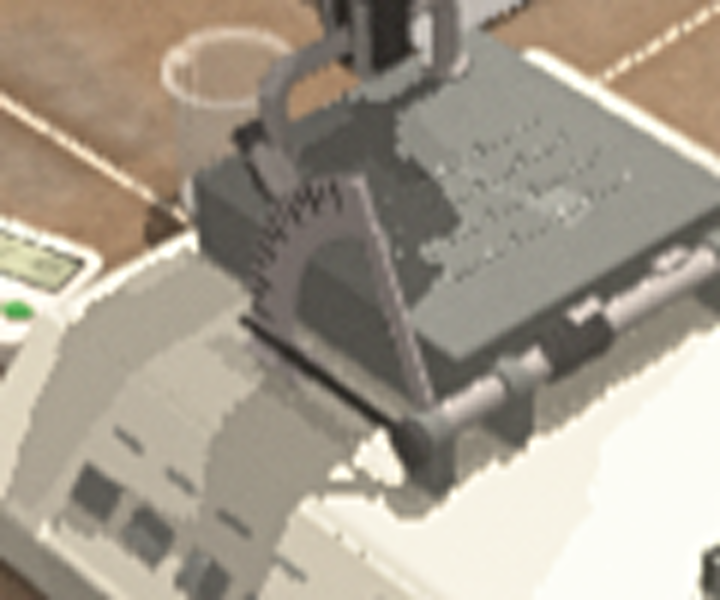

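Pointer tip is at crop (243,320) = pixel (300,253), and the clip's inner end is near (288,198) = pixel (308,233). The fingers are still closing, so I finish the grip and calibrate the plane using the shut pointer.

servo_tool --steps "-1 -1 3 0 0 0 0;-1 -1 3 0 0 0 0;-1 -1 3 0 0 0 0"

```text
t: 8.7
ee_pos: [0.5958, 0.0674, 0.1495]
orientation: [-3.14, 0.085, -0.007]
ft_force: [-4.0, 1.0, 19.8]
finger_gap: 0.079
finger_force: 80.0
```

Run:
```python
from h import *
rel([.5935,.0676,.147],-93)
print(arm.get_obs()["finger_force"])
im=get("scene")
for xo in [-.076,-.08,-.083,-.086,-.09,-.094,-.1]:
    print(xo,np.round([ang(im,252.5,300.7,xo),ang(im,233.5,307,xo)],3).tolist())
```

```text
t 8.7 pos [0.5958 0.0674 0.1495] rel [-2.3 -0.1  2.5] [-0.  -0.3 -0.1] F [-4.   1.  19.8] gap 6.8 q [ 0.09  0.49  1.75 -0.    0.9   1.72]
79.96059894561768
-0.076 [[-0.22, 0.115], [0.448, 0.097]]
-0.08 [[-0.182, 0.109], [0.519, 0.094]]
-0.083 [[-0.15, 0.105], [0.574, 0.093]]
-0.086 [[-0.116, 0.1], [0.631, 0.092]]
-0.09 [[-0.065, 0.095], [0.707, 0.091]]
-0.094 [[-0.008, 0.089], [0.785, 0.091]]
-0.1 [[0.091, 0.082], [0.902, 0.092]]
```

```bash
python3 -c "
import numpy as np
for t in np.arange(1,9)*.075:
    c,s=np.cos(t),np.sin(t);print(round(-134.6*c+37.5*s+134.6,1),round(-134.6*s-37.5*c+37.5,1),round(np.degrees(t),1))"
```

```text
3.2 -10.0 4.3
7.1 -19.7 8.6
11.8 -29.1 12.9
17.1 -38.1 17.2
23.1 -46.7 21.5
29.7 -54.8 25.8
36.9 -62.4 30.1
44.7 -69.5 34.4
```

servo_tool --steps "0 3.2 -10 4.3 0 0 0;0 7.1 -19.7 8.6 0 0 0;0 11.8 -29.1 12.9 0 0 0;0 17.1 -38.1 17.2 0 0 0;0 23.1 -46.7 21.5 0 0 0;0 29.7 -54.8 25.8 0 0 0;0 36.9 -62.4 30.1 0 0 0;0 36.9 -62.4 30.1 0 0 0"

```text
t: 9.42
ee_pos: [0.5939, 0.0308, 0.212]
orientation: [-2.605, 0.074, -0.026]
ft_force: [3.8, 15.3, 10.5]
finger_gap: 0.083
finger_force: 79.9
```

```bash
cat > look.py <<'E'
from h import *
import sys
o=arm.get_obs(); M=R.from_rotvec(o["orientation"]).as_matrix()
g=o["ee_pos"]-M[:,2]*.0165-HG
print(o["t"],o["ee_pos"].round(4),o["ft_force"].round(1),o["finger_force"],o["finger_gap"]*85.4)
print("bar ang",np.arctan2(g[2],g@Y)-np.arctan2(54,135),"r",np.hypot(g[2],g@Y),"tool tilt",np.arctan2(-M[:,1][2]*-1,-M[:,1]@Y))
for c in ["scene","side","wrist"]:
    im=get(c)
    for q in ["pointer_tip","index_line"]:
        for p in arm.pinpoint(c,q)[:1]: print(c,q,round(p["confidence"],2),np.round(p["point"],1),np.round(ang(im,*p["point"],-.09),3))
    if c=="scene": a=im["color"][200:290,270:370]
    if c=="side": b=im["color"][190:280,260:360]
cv2.imwrite(f"pics/{sys.argv[1]}.png",np.hstack([cv2.resize(k,(400,360),interpolation=2) for k in(a,b)]))
E
python3 look.py l1
```

```text
9.4167 [0.5939 0.0308 0.212 ] [ 3.8 15.3 10.5] 79.85051393508911 7.069136916216701
bar ang 0.5239606380862222 r 0.14531668702251166 tool tilt -0.5352594564006586
scene pointer_tip 0.83 [240.2 304.4] [0.428 0.087]
scene index_line 0.71 [363.5 441. ] [-3.054  0.294]
side pointer_tip 0.96 [234.4 287.3] [2.03  0.462]
side index_line 0.41 [299.8 335. ] [2.126 1.64 ]
```

View pics/l1.png

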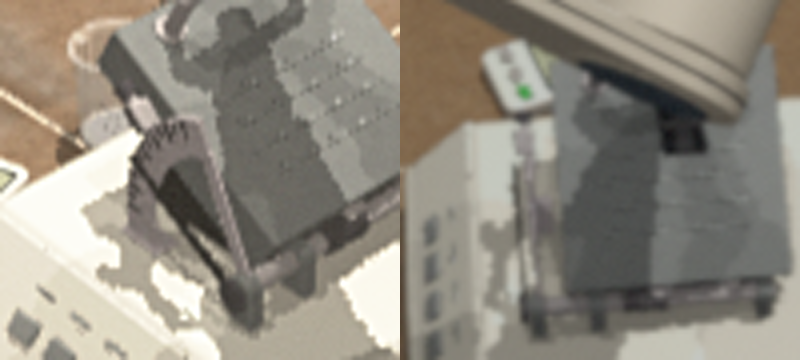

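Run:
```python
from h import *
import copy
def proj(im,P):
    T=np.linalg.inv(im["world_from_camera"]); p=T[:3,:3]@P+T[:3,3]; x,y,z=p[0],-p[1],-p[2]
    f=240/np.tan(np.radians(im["vertical_fov"])/2)
    if im["fish"]: r=np.hypot(x,y); s=f*np.arctan2(r,z)/r
    else: s=f/z
    return im["cx"]+x*s, im["cy"]+y*s
def pose(p,rv):
    T=np.eye(4);T[:3,:3]=R.from_rotvec(rv).as_matrix();T[:3,3]=p;return T
o=arm.get_obs(); w=get("wrist"); s=get("scene")
E_=np.linalg.inv(pose(o["ee_pos"],o["orientation"]))@w["world_from_camera"]
w["world_from_camera"]=pose([.5947,.0632,.2114],[3.14,-.081,-.004])@E_
w["color"]=cv2.imread("pics/w4.png")
for xo in [-.082,-.086,-.09,-.0945]: print(xo,"wrist idx",np.round(ang(w,409,404,xo),3),"scene ptr now",np.round(ang(s,240.2,304.4,xo),3))
pan=[]
for im,(r0,c0,h,wd) in [(w,(350,340,100,110)),(s,(205,275,60,66))]:
    k=400/wd; a=cv2.resize(im["color"][r0:r0+h,c0:c0+wd],None,fx=k,fy=k,interpolation=2)
    for th,col in [(.45,(0,255,0)),(.55,(0,255,255)),(.65,(255,0,255)),(.75,(0,0,255))]:
        for r in (.091,.095):
            u,v=proj(im,HG-.0945*X+r*(np.cos(th)*Y+np.sin(th)*np.array([0,0,1])))
            cv2.circle(a,(int((u+.5-c0)*k),int((v+.5-r0)*k)),2,col,-1)
    pan.append(a[:363])
cv2.imwrite("pics/ov.png",np.hstack(pan))
```

```text
-0.082 wrist idx [0.761 0.106] scene ptr now [0.282 0.093]
-0.086 wrist idx [0.741 0.103] scene ptr now [0.353 0.09 ]
-0.09 wrist idx [0.72  0.099] scene ptr now [0.428 0.087]
-0.0945 wrist idx [0.694 0.095] scene ptr now [0.519 0.085]
```

View pics/ov.png

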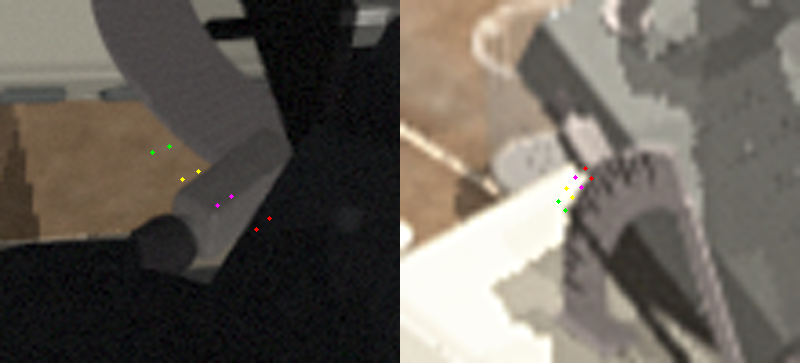

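The overlay puts the clip near 0.65–0.75 rad, and the lid is now at 0.52. I raise it to 0.68 and compare the pointer with the clip directly.

servo_tool --steps "0 3.2 -10 4.3 0 0 0;0 7.4 -20.3 8.9 0 0 0;0 7.4 -20.3 8.9 0 0 0;0 7.4 -20.3 8.9 0 0 0"

```text
t: 10.3
ee_pos: [0.5932, 0.0151, 0.2256]
orientation: [-2.454, 0.068, -0.03]
ft_force: [5.9, 11.5, 10.8]
finger_gap: 0.082
finger_force: 80.8
```

```bash
python3 look.py l2
python3 - <<'E'
from h import *
s=get("scene"); cv2.imwrite("pics/sc2.png",s["color"])
a=s["color"][210:270,290:346]; a=cv2.resize(a,None,fx=9.5,fy=9.5,interpolation=cv2.INTER_LANCZOS4)
cv2.imwrite("pics/l3.png",cv2.convertScaleAbs(a,alpha=1.2,beta=10))
c=cv2.imread("pics/scene0.png")
E
```

```text
10.3 [0.5932 0.0151 0.2256] [ 5.9 11.5 10.8] 80.79902529716492 6.983139532592674
bar ang 0.6720787764898102 r 0.14545534652187322 tool tilt -0.687053089259736
scene pointer_tip 0.93 [235.4 306.8] [0.653 0.089]
scene index_line 0.44 [235.7 307.1] [0.657 0.088]
side pointer_tip 0.92 [232.4 288.3] [1.986 0.384]
side index_line 0.6 [229.7 287. ] [2.013 0.459]
```

View pics/l3.png

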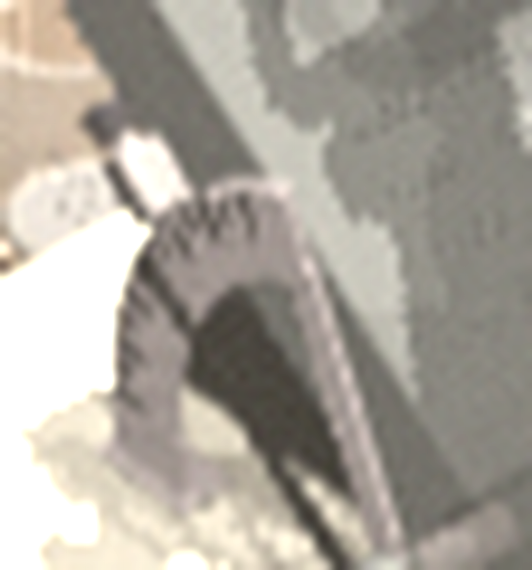

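The picture shows the pointer reaching the rim at about (140,250). The clip's bright block is at (115–195,130–215), with a dark stripe along its left side from (110,165) to (150,215). I measure the two in polar coordinates numerically.

```bash
cat > pol.py <<'E'
from h import *
def proj(im,P):
    T=np.linalg.inv(im["world_from_camera"]); p=T[:3,:3]@P+T[:3,3]; x,y,z=p[0],-p[1],-p[2]
    f=240/np.tan(np.radians(im["vertical_fov"])/2); return im["cx"]+x*f/z, im["cy"]+y*f/z
def table(im,pic,xo,rs,ths):
    g=cv2.cvtColor(pic,cv2.COLOR_BGR2GRAY)
    U=np.array([[proj(im,HG+xo*X+r*(np.cos(t)*Y+np.sin(t)*np.array([0,0,1]))) for t in ths] for r in rs],np.float32)
    return cv2.remap(g,U[...,0].copy(),U[...,1].copy(),cv2.INTER_LINEAR)
E
python3 - <<'E'
from pol import *
s=get("scene"); ths=np.arange(.36,1.1,.04); rs=np.arange(.060,.122,.004)
np.set_printoptions(linewidth=200)
for n in ["sc2","scene0"]:
    t=table(s,cv2.imread(f"pics/{n}.png"),-.0945,rs,ths)
    print(n,"th*100",(ths*100).round().astype(int))
    for r,row in zip(rs,t): print(int(round(r*1000)).__str__().rjust(4),row)
E
```

```text
sc2 th*100 [ 36  40  44  48  52  56  60  64  68  72  76  80  84  88  92  96 100 104 108]
  60 [165 126  85  57  51  48  51  54  54  53  51  51  51  51  51  49  49  49  58]
  64 [135  97  69  55  50  50  49  51  51  50  49  49  49  51  51  51  52  58  76]
  68 [117 113 106 106 105  84  59  54  53  51  50  50  48  52  52  51  53  63  76]
  72 [117 117 120 122 122  90  66  72 101 109 109  93  81  67  61  59  61  73  84]
  76 [117 122 124 122 117  97  68  71  96 115 120 118 119 123 119 115 111 109 110]
  80 [116 115 108 101 104  92  70  72 101 116 118 117 119 121 120 121 122 122 121]
  84 [ 85  87  89  81  96  83  60  70  98 110 115  95  97 117 120 107 110 113 118]
  88 [157 169 152 119 126  80  66  57  89  95  99  90  90 101  98  99  73 100 111]
  92 [253 254 254 255 244 248 228 238 200 178 103  98 108  98  91  92  81 101  91]
  96 [252 253 252 253 253 254 255 255 197 117 131 187 198 176 171 150 110 128 140]
 100 [252 252 253 253 252 241 231 216 135  93 144 207 210 206 205 149  93  85  87]
 104 [253 252 243 216 194 185 188 186 122  84 155 216 212 206 203 141  85  84  84]
 108 [233 206 1
[... 1036 characters left out ...]
 95  83  83  93  92  92  65  94 104]
  92 [ 82  84  85  83  89 121 138 143 128 117  92  90  99  91  83  85  73  93  85]
  96 [ 84  83  83  83 105 155 168 165 118  87 123 174 184 163 157 154 137 142 138]
 100 [ 83  84  80  90 132 163 166 160 104  84 135 191 195 188 188 176 164 166 166]
 104 [ 83  82  82 110 158 167 165 162 106  76 143 199 195 190 189 159 125 102 128]
 108 [ 83  80  90 139 165 164 163 163 118  88 137 201 206 197 187 125 108 115  91]
 112 [ 81  80 107 159 167 163 164 164 159 136 121 134 165 117 107 108 121 152 147]
 116 [ 79  85 131 167 169 173 158 157 146  95  65  79  87  85 100 105 105 154 158]
 120 [ 88  95 151 172 151 135 140 141 125  95  82  92 102  92  98 104 100 109 144]
```

Run:
```python
from pol import *
np.set_printoptions(linewidth=220)
for c in ["scene","side"]:
    ims=[get(c) for _ in range(4)]
    im=ims[0]; P=np.mean([cloud(i) for i in ims],0)-HG; g=cv2.cvtColor(im["color"],cv2.COLOR_BGR2GRAY)
    xo=P@X; yy=P@Y; zz=P[...,2]; r=np.hypot(yy,zz); th=np.arctan2(zz,yy)
    m=(im["z_map"]>0)&(xo>-.115)&(xo<-.072)&(r>.06)&(r<.12)&(th>.5)&(th<.95)
    print(c,m.sum())
    L=[(round(r[i,j]*1000),round(th[i,j],2),round(xo[i,j]*1000,1),g[i,j],i,j) for i,j in zip(*np.nonzero(m))]
    for l in L: print(*l,end=" | ")
    print()
```

```text
scene 190
119 0.73 -88.5 97 221 301 | 118 0.75 -87.5 95 221 302 | 117 0.74 -85.1 90 221 303 | 120 0.71 -92.3 68 222 299 | 119 0.73 -91.5 72 222 300 | 118 0.74 -90.3 90 222 301 | 116 0.75 -86.6 88 222 303 | 115 0.72 -82.6 84 222 304 | 118 0.68 -91.7 78 223 299 | 117 0.73 -92.6 65 223 300 | 116 0.73 -90.8 80 223 301 | 115 0.74 -89.3 97 223 302 | 114 0.73 -87.0 127 223 303 | 113 0.73 -84.6 104 223 304 | 117 0.67 -92.4 121 224 299 | 115 0.72 -93.1 72 224 300 | 114 0.73 -92.3 79 224 301 | 113 0.71 -88.7 124 224 302 | 112 0.73 -87.7 194 224 303 | 114 0.7 -93.5 111 225 300 | 113 0.68 -89.9 114 225 301 | 111 0.71 -90.1 158 225 302 | 111 0.71 -87.7 220 225 303 | 108 0.72 -84.7 210 225 305 | 107 0.74 -83.5 214 225 306 | 110 0.72 -92.0 165 226 302 | 108 0.75 -91.6 219 226 303 | 107 0.75 -89.4 220 226 304 | 106 0.75 -87.6 210 226 305 | 106 0.74 -84.9 213 226 306 | 105 0.74 -83.0 202 226 307 | 109 0.7 -93.9 85 227 301 | 108 0.72 -92.9 116 227 302 | 107 0.75 -92.6 201 227 303 | 106 0.75 -90.4 219 227 304 | 105 0.74 -87.9 211 227 305 | 104 0.75 -86.7 204 227 306 | 103 0.74 -83.8 205 227 307 | 107 0
[... 5096 characters left out ...]
8 293 | 93 0.7 -91.2 151 229 291 | 95 0.86 -88.6 145 229 292 | 93 0.78 -86.2 160 229 293 | 91 0.67 -98.8 172 230 288 | 94 0.91 -91.1 156 230 291 | 90 0.74 -86.5 154 230 293 | 89 0.69 -99.0 149 231 288 | 88 0.77 -86.6 148 231 293 | 86 0.71 -99.2 140 232 288 | 85 0.74 -86.9 154 232 293 | 86 0.78 -84.4 171 232 294 | 86 0.85 -72.2 144 232 299 | 84 0.69 -99.4 138 233 288 | 83 0.85 -72.4 133 233 299 | 81 0.67 -99.6 125 234 288 | 79 0.67 -99.8 117 235 288 | 76 0.71 -99.9 103 236 288 | 76 0.68 -97.5 103 236 289 | 74 0.68 -100.2 98 237 288 | 74 0.69 -97.7 95 237 289 | 71 0.71 -97.9 93 238 289 | 69 0.68 -98.1 93 239 289 | 66 0.71 -98.3 89 240 289 | 64 0.75 -98.4 91 241 289 | 61 0.69 -98.7 90 242 289 |
```

The depth data shows the pointer at about 0.66–0.69. The clip's upper side is at 0.75, and half its width is 0.05, so its centre is about 0.70. The lid therefore needs another 0.025 rad.

servo_tool --steps "0 1 -3.4 1.4 0 0 0;0 1 -3.4 1.4 0 0 0;0 1 -3.4 1.4 0 0 0;0 1 -3.4 1.4 0 0 0;0 1 -3.4 1.4 0 0 0;0 1 -3.4 1.4 0 0 0;0 1 -3.4 1.4 0 0 0;0 1 -3.4 1.4 0 0 0"

```text
t: 11.92
ee_pos: [0.593, 0.0128, 0.2273]
orientation: [-2.432, 0.065, -0.031]
ft_force: [7.1, 10.7, 9.0]
finger_gap: 0.083
finger_force: 80.8
```

Run:
```python
from pol import *
o=arm.get_obs(); M=R.from_rotvec(o["orientation"]).as_matrix(); g=o["ee_pos"]-M[:,2]*.0165-HG
print(o["t"],"lid",np.arctan2(g[2],g@Y)-np.arctan2(54,135),o["finger_force"],abs(o["joint_vel"]).max(),o["ft_force"])
for c in ["scene","side"]:
    im=get(c); P=cloud(im)-HG; xo=P@X; yy=P@Y; zz=P[...,2]; r=np.hypot(yy,zz); th=np.arctan2(zz,yy); v=im["z_map"]>0
    m=v&(xo<-.0945)&(xo>-.102)&(r>.06)&(r<.088)&(th>.55)&(th<.95); print(c,"pointer",np.median(th[m]),m.sum())
    m=v&(xo<-.083)&(xo>-.092)&(r>.096)&(r<.108)&(th>.55)&(th<.85); print("clip upper face mid",np.median((r*np.sin(th-.70))[m])*1000,"mm above .70 line")
    m=v&(xo<-.0925)&(xo>-.097)&(r>.096)&(r<.11)&(th>.55)&(th<.85); print("clip front th",np.percentile(th[m],[5,50,95]))
```

```text
11.9167 lid 0.6927451934548434 80.81089496612549 0.0017541196895018143 [ 7.08019748 10.69349076  8.96491871]
scene pointer 0.698267878065362 22
clip upper face mid 4.599721123949706 mm above .70 line
clip front th [0.66540656 0.72141605 0.78342681]
side pointer 0.7009233402044525 14
clip upper face mid 4.745687038444709 mm above .70 line
clip front th [0.72182659 0.77480494 0.80746309]
```

The pointer reads 0.70 and the clip centre 0.697. The lid is still and held with 80 N, so I hand in.

```bash
python3 -c "
from cell import arm
print(arm.finish_job())"
```

```text
the job is handed in; nothing more can be done
None
```

I turned the lock ring clockwise to its stop, with its tab at the post, and handed the job in holding the lid still at the index clip (pointer about 0.70 rad, clip about 0.697 rad); the rack, tubes, beaker and timer were not touched, and no verdict came back.

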